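# Show which stone goes in which pendant

## Task

Show the apprentice which stone belongs in which pendant. Gently push the bench magnifier round to the robot's left, without gripping it, until no part of it is above the stone tray; then point down at the oval stone with the fingertips about 3 cm above its middle and hold there for two seconds; then point in the same way at the pendant with the empty oval setting and finish there, still pointing. Touch no stone or pendant, do not dip over the other stones or pendants, and leave everything else on the bench where it is.

Things in the scene. Friction and masses are not known exactly. Their poses are not given: they have to be found in the camera images.
- tray: black plastic tray, 80 (x) x 180 (y) x 12 mm high, walls and floor 4 mm, fixed; two dividers make three cells in a row along its y. Origin: centre of its underside, on the bench.
- oval_stone: loose domed carnelian stone of oval outline, 42 mm (its x) x 24 mm (its y), 11 mm high, in one of the tray's cells; its top lies 15 mm above the bench. Origin: centre of its underside.
- round_stone: the same stone in round outline, 28 mm across, 11 mm high, in another cell. Origin: centre of its underside.
- square_stone: the same stone in square outline with rounded corners, 24 mm wide, 11 mm high, in another cell. Origin: centre of its underside.
- block: black charcoal soldering block, 80 (x) x 180 (y) x 16 mm high, fixed, to the right of the tray; three pendants lie in a row along its y. Origin: centre of its underside.
- oval_pendant: loose silver pendant lying flat on the block: an empty oval cup 48 x 30 mm, 6 mm high, with a small loop at its +x end; its rim lies 22 mm above the bench. Origin: centre of the cup's underside.
- round_pendant: silver pendant with an empty round cup, 34 mm across, 6 mm high, small loop at its +x side. Origin: centre of the cup's underside.
- square_pendant: silver pendant with an empty square cup, 30 mm wide, 6 mm high, small loop at its +x side. Origin: centre of the cup's underside.
- magnifier_stand: fixed stand of the bench magnifier beyond the tray: grey foot 90 mm across, upright post 16 mm thick. Origin: centre of the foot's underside. It carries the swivelling arm and lens, whose pivot boss tops out 161 mm above the bench.
- magnifier (a joint): swivel of the magnifier's level arm about the post, rad. 0: arm along the stand's -x (towards the robot), lens over the tray; grows as the lens swings to the robot's left (+y), clockwise from above. Range -0.4 to 1.7; starts between -0.2 and 0.3; from about 1.1 on no part is above the tray. Friction of 0.2 N m (1 N at the handle) keeps it where it is left.
- lens (a point): centre of the clear round lens, 150 mm above the bench, 160 mm from the swivel axis. The rim is 114 mm across and 10 mm thick.
- lens_handle (a point): middle of the dark wooden handle that sticks out of the lens rim, away from the post: a level rod 14 mm thick and 52 mm long, its axis 150 mm above the bench; this point is 240 mm from the swivel axis.
- lens_hinge (a point): on the swivel axis (vertical), 150 mm above the bench.
- jar: amber glass jar with a steel cap, 48 mm across, 50 mm high; leave alone. Origin: centre of its underside.
- hammer: hammer, 220 mm long, lying at the far left; leave alone.
- anvil: steel bench block 60 x 60 x 20 mm; leave alone. Origin: centre of its underside.
- dish: small copper bowl, 70 mm across, 25 mm high; leave alone. Origin: centre of its underside.
- mandrel: upright tapered steel ring mandrel on a round foot 68 mm across, 190 mm high, at the far right; leave alone. Origin: centre of its underside.
- brush: brush, 140 mm long, lying just beyond the charcoal block; leave alone.
- band: plain brass ring, 23 mm across, 6 mm high, lying beyond the tray's right end; leave alone. Origin: centre of its underside.
- pliers: pliers with red grips, 140 mm long, 15 mm high, lying left of the tray; leave alone.
Not all that is in view belongs to the job. Leave any brown look-alike of the oval_pendant alone.

How it is judged:
By the outcome, as a careful person would: the job done as asked, in the order asked, and still so for the second after the job is handed in, with the robot touching nothing.
It also fails if it takes over 56 s, if anything falls off the work surface, if the arm or the gripper's body presses on something with over 40 N, if the wrist force passes 120 N, or if a joint passes its speed limit or range.

## Robot

A 6-joint arm with a two-finger parallel gripper is mounted at the origin on the work surface. World frame = base frame: x ahead of the robot, y to its left, z up, the work surface at z = 0. Lengths are in mm, angles in degrees, forces in N, time in s.
With the tool pointing down it reaches from about 350 to 775 mm from the base axis. Payload 5.5 kg.
Tool frame: the origin (TCP) lies between the finger pads, 19 mm behind the fingertips; this is the grasp point; z points along the fingers, y is the line along which they close (so a half turn about z gives the same grasp; the last joint's range is limited). The gripper opens to 85 mm and grips with 20 to 120 N. Pads are 22 mm wide; open, the fingers measure 114 mm over their backs; the gripper's body (76 mm by 85 mm) begins 54 mm behind the grasp point. The pads swing forward as they close: fully open they stand 13 mm farther back than shut.
Start: joints at [67.517, 17.945, 2.641, 74.691, 0, 82.002], TCP at [143.839, 556.759, 250.023] pointing down, gripper open.
Joint ranges: [-158.12, 158.12], [-49.38, 96.58], [-58.88, 72.47], [-126.05, 133.96], [-84.25, 85.87], [-180, 180]. Speed limits (degrees/s): [147.25, 147.25, 180, 180, 180, 180].

## Interface

Orientations are given as [roll, pitch, yaw] about the fixed x, y, z axes, in that order (R = Rz(yaw) Ry(pitch) Rx(roll)).
In Python, from cell import arm gives the robot as it stands. The module is installed in compiled form; this text tells all that it offers.
- The arm moves only by the tool servo_tool, never from a script. Its argument "steps" is a list of rows, each a list of 3 entries, a list of its own where there are three numbers: the shift along the tool's x, y, z scaled (see below), then the turn about the tool's z scaled (see below), then the finger opening in mm, from 0 to 85.4. In form: [[[dx, dy, dz], twist, fingers], ...]. A call has 1 to 5 rows; each row is the pose to reach, as a shift and turn from the pose commanded when the call began, along the tool's axes at that moment; what a row does not reach only later rows make up. The controller multiplies each number of a shift by 150 mm and each number of a turn by pi/4 rad. A row lasts 1/8 s, in which the tool goes at most 62.5 mm and 10.7 degrees, less where a joint would pass 70% of its speed; a pose out of reach is approached as far as the arm can. A call with a number of a shift or a turn outside -1 to 1 is refused whole. A call with a gripper value outside its range is refused whole. The fingers move at their own pace and stop on an object; "newtons" is the grip in N (left out, the last holds). Time passes only in rows, so rows that repeat a pose let the fingers close. It gives the time, the measured TCP pose, the force, the opening and the grip force at its end, in the units of the state.
- arm.get_obs(): the state, without advancing time (a new reading comes with each control period).
- arm.grab_frame(name): name is "side" or "top" or "wrist"; returns (picture, depth): 420x560x3 uint8, blue, green, red; 420x560 float32, mm along the optical axis (not along the pixel's ray), 0 where there is no reading.
- arm.camera_params(name): a dict with "mtx" (3x3 intrinsics, pixels), "xyz" and "orientation" of the camera in the world. Camera axes: x right, y up, looking along -z (the intrinsics and any distortion apply to the point x, -y, -z); pixel columns grow to the right and rows downward; lengths in mm; the calibration is good to about 2 mm. A picture is of the moment at which its call begins: read the wrist's pose just before it. camera_params takes no time and is no camera call; for the wrist camera it gives the pose at the moment of the call.
- arm.close_job(): hands the job in; it is judged then, once.
The state is a dict: "t": time; "qpos": joint angles; "qd": joint speeds; "tau": joint torques, N m; "tool_pos": TCP position; "orientation": TCP orientation; "force": force on the tool from outside, world axes, zero at the start; "torque": the same for the moment, N m; "opening": finger opening in mm; "grasp_force": force on a finger pad.
Only numpy, scipy, OpenCV 4.12 (cv2) and the standard library are available. Lean on these libraries where they do the work, as an engineer would, in place of code of your own. Each camera call takes 0.05 s, during which the arm holds its last target. There are 200 camera calls.

## Working session

There is one attempt and no reset: what is moved stays moved. The work goes in short steps, Python scripts to look and compute and a tool call to move; the robot and the scene stay as the last step left them, time stands still between calls to the robot, and variables do not carry over. Pictures are saved under pics/ and viewed, at most 10 in all, crops included, and the job is handed in when it is done.

Besides the shell and the picture viewer there is one more tool, called after "Request:" as name(argument=value, ...), one argument or row to a line, values as JSON. servo_tool: Moves the arm, as the interface text tells. Shifts and turns lie within -1 to 1; 1 stands for 150 mm of shift or pi/4 rad of turn. Its arguments: {"type":"object","properties":{"steps":{"type":"array","items":{"type":"array"}},"newtons":{"type":"number"}},"required":["steps"]}

```bash
mkdir -p pics
cat > h.py <<'E'
import numpy as np, cv2
from scipy.spatial.transform import Rotation as R
from cell import arm
def snap(n,f):
    p=arm.camera_params(n); im,d=arm.grab_frame(n); cv2.imwrite(f'pics/{f}.png',im); np.savez(f'pics/{f}.npz',im=im,d=d,K=p['mtx'],t=p['xyz'],o=p['orientation'])
def load(f):
    z=np.load(f'pics/{f}.npz'); d=z['d']; K=z['K']; v,u=np.mgrid[:420,:560]
    P=np.stack([(u-K[0,2])/K[0,0]*d,-(v-K[1,2])/K[1,1]*d,-d],-1)
    W=P@R.from_euler('xyz',z['o'],degrees=True).as_matrix().T+z['t']; W[d==0]=np.nan
    return z['im'],W
E
python3 - <<'E'
from h import *
for n in('top','side'): print(n,arm.camera_params(n)); snap(n,n+'0')
print(arm.get_obs())
E
```

```text
top {'mtx': array([[462.7809264 ,   0.        , 278.65673702],
       [  0.        , 462.7809264 , 214.4584685 ],
       [  0.        ,   0.        ,   1.        ]]), 'xyz': array([ 466.33388823,   30.95539877, 1558.69381528]), 'orientation': array([  2.02382195,  -0.56993743, -88.58637208])}
side {'mtx': array([[487.88816381,   0.        , 277.09156243],
       [  0.        , 487.88816381, 210.20198797],
       [  0.        ,   0.        ,   1.        ]]), 'xyz': array([ 288.03675072, -876.67176959,  993.26305768]), 'orientation': array([ 46.76840706,   0.09393052, -15.65128283])}
{'t': 0.1, 'qpos': array([ 6.75159815e+01,  1.79890495e+01,  2.58336209e+00,  7.46911214e+01,
       -1.10096667e-03,  8.20014665e+01]), 'qd': array([ 0.00061824, -0.13269079,  0.16409522,  0.13191337,  0.01788716,
        0.00364436]), 'tau': array([ 1.51240944e-03, -4.81725705e+01,  2.99244672e+01,  1.26966240e-02,
       -2.11108872e-04, -1.51968859e-06]), 'tool_pos': array([143.67666569, 556.31679909, 249.17183979]), 'orientation': array([-1.79903980e+02, -1.23804644e-02,  1.65514505e+02]), 'force': array([ 0.00668507, -0.39963207,  0.42426832]), 'torque': array([ 0.03542556,  0.06648603, -0.01521215]), 'grasp_force': 0.0, 'opening': 85.60788367254861}
```

View pics/top0.png

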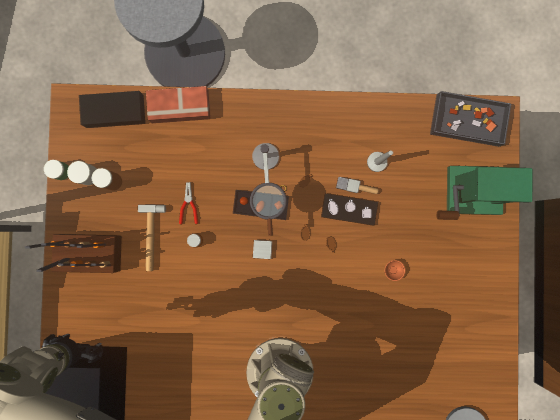

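View pics/side0.png

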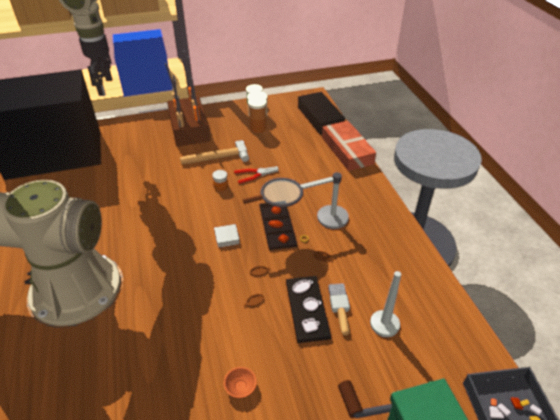

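The top view shows the tray at (262,204), with the lens over it at (268,200). The handle ends near (270,235) and the post is at (265,150). The pendants are on the block at (333/350/367, 208). Next I'll zoom in and measure.

Run:
```python
from h import *
im,W=load('top0'); a=cv2.resize(im[130:260,170:400],None,fx=3.4,fy=3.4,interpolation=2)
im2,W2=load('side0'); b=cv2.resize(im2[165:345,200:360],None,fx=3.3,fy=3.3,interpolation=2)
cv2.imwrite('pics/a.png',a);cv2.imwrite('pics/b.png',b)
def m(W,im,u,v): print((u,v),np.round(W[v,u],0),im[v,u])
for u,v in[(265,150),(265,148),(270,225),(270,230),(269,227),(243,202),(333,205),(350,208),(367,213),(330,205),(306,232),(331,243)]: m(W,im,u,v)
print('side')
for u,v in[(277,211),(277,224),(284,239),(301,286),(311,303),(309,325),(337,178)]: m(W2,im2,u,v)
# magnifier points: z 140..160
for w,i in((W,im),(W2,im2)):
  k=(w[...,2]>138)&(w[...,2]<165)&(w[...,0]>300)&(w[...,0]<800)&(abs(w[...,1])<250)
  p=w[k]; print(len(p),np.round(p[p[:,0].argmin()]),np.round(p[p[:,0].argmax()]))
  h=p[p[:,0]<p[:,0].min()+40]; print('handle',h.mean(0).round(),len(h), h.min(0).round(),h.max(0).round())
# red stones in both
for n,w,i in(('top',W,im),('side',W2,im2)):
  hsv=cv2.cvtColor(i,cv2.COLOR_BGR2HSV)
  k=((hsv[...,0]<9)&(hsv[...,1]>170)&(hsv[...,2]>90)&(w[...,2]<25)&(w[...,0]>350)&(w[...,0]<650)&(w[...,1]<180)&(w[...,1]>-60)).astype('uint8')
  N,L,S,C=cv2.connectedComponentsWithStats(k)
  for j in range(1,N):
    if S[j,4]>12:
      p=w[L==j]; print(n,C[j].round(),S[j,4],np.nanmean(p,0).round(),np.round(cv2.minAreaRect(p[:,:2].astype('f4')),0) if 0 else cv2.minAreaRect(p[:,:2].astype('f4')))
```

```text
(265, 150) [711.  65. 162.] [86 88 96]
(265, 148) [716.  65. 166.] [84 86 94]
(270, 225) [484.  44. 159.] [ 40  62 102]
(270, 230) [468.  43. 154.] [ 39  64 105]
(269, 227) [478.  47. 153.] [ 44  72 120]
(243, 202) [560. 137.  12.] [ 23  63 157]
(333, 205) [ 557. -163.   23.] [196 197 210]
(350, 208) [ 549. -221.   15.] [190 192 205]
(367, 213) [ 533. -277.   20.] [190 193 206]
(330, 205) [ 557. -154.   16.] [189 191 205]
(306, 232) [465. -77.  -1.] [ 41  77 126]
(331, 243) [ 430. -162.    2.] [ 40  76 126]
side
(277, 211) [566. 121.  17.] [ 23  50 142]
(277, 224) [552.  72.  13.] [  5  46 149]
(284, 239) [554.   9.  15.] [ 16  48 153]
(301, 286) [ 549. -161.   18.] [231 231 239]
(311, 303) [ 557. -216.   18.] [230 229 238]
(309, 325) [ 532. -275.   19.] [229 228 236]
(337, 178) [714.  54. 161.] [59 61 70]
1326 [453.  49. 150.] [730.  65. 157.]
handle [472.  44. 155.] 64 [453.  37. 144.] [493.  53. 162.]
1338 [453.  40. 157.] [730.  65. 162.]
handle [473.  39. 155.] 82 [453.  32. 147.] [493.  48. 161.]
side [276. 210.] 45 [564. 133.  12.] ((562.2532958984375, 136.50070190429688), (24.610206604003906, 33.30607604980469), 37.9735221862793)
side [275. 223.] 72 [549.  80.  11.] ((549.122314453125, 83.7912826538086), (35.52543258666992, 40.37275314331055), 73.9294204711914)
side [283. 238.] 57 [553.  19.  11.] ((553.9082641601562, 21.33425521850586), (33.978233337402344, 29.251665115356445), 47.98810577392578)
```

View pics/a.png

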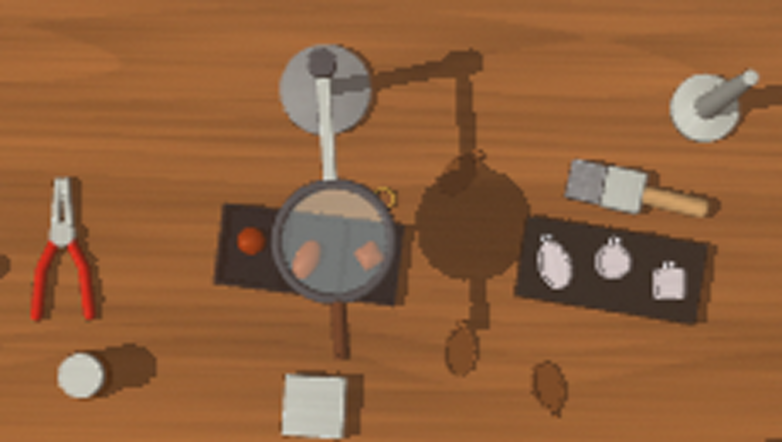

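View pics/b.png

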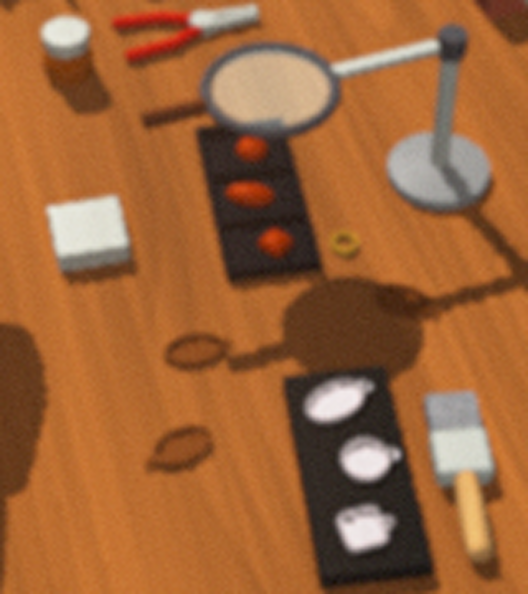

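Measured positions, each consistent with the given sizes:
- **Hinge:** about (714,62).
- **Handle middle:** about (473,42), 242 mm from the hinge against a nominal 240.
- **Oval stone:** in the middle cell, about (550,79).
- **Oval pendant:** leftmost on the block, about (551,-163). The brown look-alikes lie on the bench near (465,-77) and (430,-162).

I'll move high to the right of the handle with the fingers shut.

Request:
servo_tool(
  steps=[
    [[-0.35, -0.36, 0], -0.16, 0],
    [[-0.7, -0.71, 0], -0.32, 0],
    [[-0.7, -0.71, 0], -0.32, 0],
    [[-0.7, -0.71, 0], -0.32, 0],
  ],
)

```text
t: 0.6
tool_pos: [219.4, 426.0, 250.0]
orientation: [-180.0, -0.0, 179.7]
force: [-1.0, 1.1, -0.2]
opening: 12.1
grasp_force: 0.0
```

Request:
servo_tool(
  steps=[
    [[-0.19, -0.32, 0], 0, 0],
    [[-0.38, -0.65, 0], 0, 0],
    [[-0.56, -0.97, 0], 0, 0],
    [[-0.56, -0.97, 0], 0, 0],
  ],
)

```text
t: 1.1
tool_pos: [304.1, 280.1, 250.0]
orientation: [-180.0, 0.0, 179.6]
force: [-0.0, 0.8, 0.1]
opening: -0.1
grasp_force: 0.0
```

Request:
servo_tool(
  steps=[
    [[-0.19, -0.32, 0], 0, 0],
    [[-0.38, -0.65, 0], 0, 0],
    [[-0.56, -0.97, 0], 0, 0],
    [[-0.56, -0.97, 0], 0, 0],
  ],
)

```text
t: 1.6
tool_pos: [388.4, 134.9, 249.9]
orientation: [180.0, 0.0, 179.6]
force: [0.3, 0.7, -1.1]
opening: 0.1
grasp_force: 0.0
```

Request:
servo_tool(
  steps=[
    [[-0.19, -0.32, 0], 0, 0],
    [[-0.38, -0.65, 0], 0, 0],
    [[-0.56, -0.97, 0], 0, 0],
    [[-0.56, -0.97, 0], 0, 0],
  ],
)

```text
t: 2.1
tool_pos: [472.2, -10.1, 249.4]
orientation: [180.0, 0.0, 179.8]
force: [-0.5, 0.5, 0.7]
opening: -0.3
grasp_force: 0.0
```

Request:
servo_tool(
  steps=[
    [[0, 0, 0.2], 0, 0],
    [[0, 0, 0.4], 0, 0],
    [[0, 0, 0.6], 0, 0],
    [[0, 0, 0.7], 0, 0],
    [[0, 0, 0.7], 0, 0],
  ],
)

```text
t: 2.72
tool_pos: [469.4, -7.8, 144.3]
orientation: [180.0, -0.1, -180.0]
force: [-0.4, -0.5, 0.3]
opening: 0.3
grasp_force: 0.0
```

Request:
servo_tool(
  steps=[
    [[0, 0.05, 0], 0, 0],
    [[0, 0.1, 0], 0, 0],
    [[0, 0.14, 0], 0, 0],
    [[0, 0.18, 0], 0, 0],
    [[0, 0.22, 0], 0, 0],
  ],
)

```text
t: 3.35
tool_pos: [470.2, 23.8, 145.1]
orientation: [-180.0, 0.0, 179.9]
force: [-0.9, -1.1, 1.8]
opening: -0.3
grasp_force: 0.4
```

Run:
```python
# path: finger centre offset c behind handle axis, radius 240, hinge; deltas in tool frame per 0.2 rad
import numpy as np
from cell import arm
H=np.array([714,62]);c=22
f=lambda t:H+238*np.array([-np.cos(t),np.sin(t)])-c*np.array([np.sin(t),np.cos(t)])
print(arm.get_obs()['tool_pos'],f(-.08))
prev=np.array([472.,23.]);y=180
for t in [.1,.35,.6,.85,1.1,1.3]:
    p=f(t); d=p-prev; a=np.radians(y)
    X=np.array([np.cos(a),np.sin(a)]);Y=np.array([np.sin(a),-np.cos(a)])
    ny=180-np.degrees(t); print(t,p.round(),np.round([d@X/150,d@Y/150,(y-ny)/45],3)); prev=p;y=ny
```

```text
[470.23596605  23.78649273 145.09487833] [478.51931717  21.0506653 ]
0.1 [475.  64.] [-0.02   0.272  0.127]
0.35 [483. 123.] [-0.013  0.397  0.318]
0.6 [505. 178.] [-0.013  0.397  0.318]
0.85 [540. 226.] [-0.013  0.397  0.318]
1.1 [586. 264.] [-0.013  0.397  0.318]
1.3 [629. 285.] [-0.002  0.318  0.255]
```

Request:
servo_tool(
  steps=[
    [[0, 0.05, 0], 0.02, 0],
    [[0, 0.1, 0], 0.05, 0],
    [[-0.01, 0.16, 0], 0.07, 0],
    [[-0.02, 0.22, 0], 0.1, 0],
    [[-0.02, 0.27, 0], 0.13, 0],
  ],
)

```text
t: 3.98
tool_pos: [473.4, 64.7, 144.9]
orientation: [180.0, -0.0, 174.0]
force: [-0.3, -1.0, 0.3]
opening: 0.3
grasp_force: 0.4
```

Request:
servo_tool(
  steps=[
    [[0, 0.08, 0], 0.06, 0],
    [[0, 0.16, 0], 0.13, 0],
    [[0, 0.24, 0], 0.19, 0],
    [[-0.01, 0.32, 0], 0.25, 0],
    [[-0.01, 0.4, 0], 0.32, 0],
  ],
)

```text
t: 4.6
tool_pos: [481.4, 124.2, 145.0]
orientation: [180.0, 0.0, 159.5]
force: [0.4, -0.4, 0.3]
opening: 0.2
grasp_force: 0.4
```

Run:
```python
from h import *
snap('side','side1'); print(arm.get_obs()['tool_pos'])
im,W=load('side1'); cv2.imwrite('pics/c.png',cv2.resize(im[110:290,150:400],None,fx=3,fy=3))
```

```text
[481.49177882 125.37456298 145.04005589]
```

View pics/c.png

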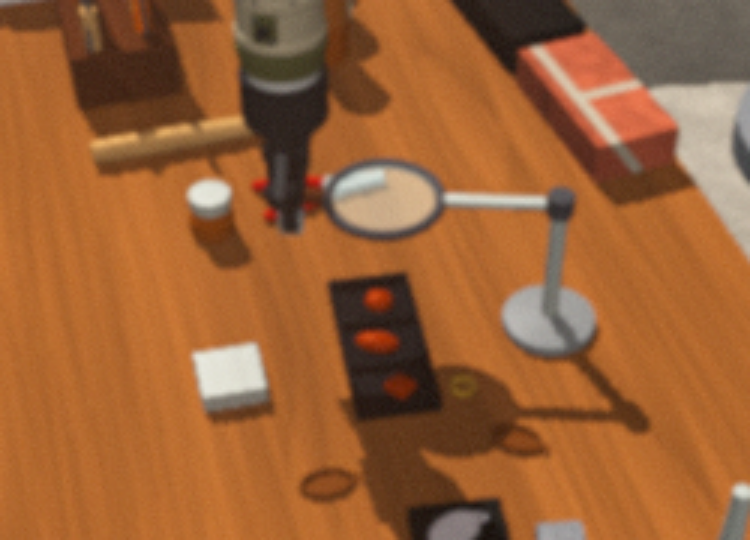

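The view shows the lens swinging left, now near (385,200) in the crop, with the finger behind the handle. The three stones are in view, and the oval one is in the middle cell. I'll keep pushing.

Request:
servo_tool(
  steps=[
    [[0, 0.08, 0], 0.06, 0],
    [[0, 0.16, 0], 0.13, 0],
    [[0, 0.24, 0], 0.19, 0],
    [[-0.01, 0.32, 0], 0.25, 0],
    [[-0.01, 0.4, 0], 0.32, 0],
  ],
)

```text
t: 5.28
tool_pos: [503.5, 179.6, 144.9]
orientation: [-180.0, 0.0, 145.2]
force: [-0.5, -0.6, -0.4]
opening: -0.1
grasp_force: 0.4
```

Request:
servo_tool(
  steps=[
    [[0, 0.08, 0], 0.06, 0],
    [[0, 0.16, 0], 0.13, 0],
    [[0, 0.24, 0], 0.19, 0],
    [[-0.01, 0.32, 0], 0.25, 0],
    [[-0.01, 0.4, 0], 0.32, 0],
  ],
)

```text
t: 5.9
tool_pos: [538.8, 228.0, 144.8]
orientation: [-180.0, -0.0, 130.8]
force: [-0.4, -0.9, -0.1]
opening: -0.2
grasp_force: 0.4
```

Request:
servo_tool(
  steps=[
    [[0, 0.08, 0], 0.06, 0],
    [[0, 0.16, 0], 0.13, 0],
    [[0, 0.24, 0], 0.19, 0],
    [[-0.01, 0.32, 0], 0.25, 0],
    [[-0.01, 0.4, 0], 0.32, 0],
  ],
)

```text
t: 6.52
tool_pos: [585.1, 266.1, 144.7]
orientation: [-180.0, -0.0, 116.4]
force: [-1.4, -1.2, -0.1]
opening: 0.3
grasp_force: 0.4
```

Request:
servo_tool(
  steps=[
    [[0, 0.08, 0], 0.06, 0],
    [[0, 0.16, 0], 0.13, 0],
    [[0, 0.23, 0], 0.18, 0],
    [[0, 0.28, 0], 0.22, 0],
    [[0, 0.31, 0], 0.25, 0],
  ],
)

```text
t: 7.15
tool_pos: [626.7, 286.7, 144.6]
orientation: [-180.0, -0.0, 105.2]
force: [-1.8, 0.7, 0.2]
opening: -0.5
grasp_force: 0.4
```

Request:
servo_tool(
  steps=[
    [[0, -0.1, 0], 0, 0],
    [[0, -0.25, 0], 0, 0],
    [[0, -0.4, 0], 0, 0],
    [[0, -0.5, -0.3], 0, 0],
    [[0, -0.5, -0.6], 0, 0],
  ],
)

```text
t: 7.78
tool_pos: [552.8, 266.5, 235.8]
orientation: [-179.9, -0.0, 105.2]
force: [1.6, 0.3, 0.4]
opening: 0.1
grasp_force: 0.0
```

Run:
```python
from h import *
snap('side','side2'); snap('top','top2'); o=arm.get_obs(); print(o['tool_pos'],o['orientation'])
a=[]
for n,box in(('top2',(185,225,225,400)),('side2',(165,345,200,360))):
    im,w=load(n); a.append(im)
    k=(w[...,2]>141)&(w[...,2]<163)&(w[...,0]>560)&(w[...,0]<745)&(w[...,1]>40)&(w[...,1]<330)
    p=w[k]; print('mag minx',p.min(0).round(),p.max(0).round(), p[p[:,1].argmax()].round(), p[p[:,0].argmax()].round())
    h=cv2.cvtColor(im,cv2.COLOR_BGR2HSV)
    r=(h[...,0]<9)&(h[...,1]>170)&(h[...,2]>90)&(w[...,1]<175)&(w[...,1]>-20)
    s=(h[...,2]>140)&(h[...,1]<60)&(w[...,1]<-110)&(w[...,1]>-310)&(w[...,0]<590)
    for m,t in((r,'stone'),(s,'pend')):
        m=m&(w[...,2]<40)&(w[...,2]>-5)&(w[...,0]>500)&(w[...,0]<610)
        N,L,S,C=cv2.connectedComponentsWithStats(m.astype('uint8'))
        z=np.load(f'pics/{n}.npz');K=z['K'];Rm=R.from_euler('xyz',z['o'],degrees=True).as_matrix()
        for j in range(1,N):
            if S[j,4]<15: continue
            hh=9 if t=='stone' else 20   # intersect centroid ray with mid height
            d=Rm@np.array([(C[j][0]-K[0,2])/K[0,0],-(C[j][1]-K[1,2])/K[1,1],-1]); q=z['t']+d*(hh-z['t'][2])/d[2]
            print(n,t,C[j].round(1),S[j],q.round(1),np.nanmean(w[L==j],0).round(1))
b=cv2.resize(a[0][120:260,150:400],None,fx=2.2,fy=2.2); c=cv2.resize(a[1][130:345,180:380],None,fx=2.2,fy=2.2*.651)
c=cv2.resize(c,(240,308)); cv2.imwrite('pics/d.png',np.hstack([b,c]))
```

```text
[556.68394622 267.74328716 241.39198724] [ 1.79400523e+02 -4.06788309e-02  1.05205907e+02]
mag minx [613.  56. 143.] [729. 309. 163.] [647. 309. 155.] [729.  71. 158.]
top2 pend [332.6 207.4] [328 200  10  15  96] [ 548.9 -162.1   20. ] [ 549.  -162.3   18.4]
top2 pend [349.9 206.2] [345 200  10  12  78] [ 554.7 -220.    20. ] [ 554.7 -220.2   18.8]
top2 pend [366.1 212.8] [362 207   9  11  82] [ 534.  -274.4   20. ] [ 534.  -274.8   18.2]
mag minx [615.  51. 142.] [731. 318. 163.] [646. 318. 155.] [731.  75. 158.]
side2 stone [275.2 209.1] [271 206  10   8  51] [564.9 138.1   9. ] [564.3 135.8  11.3]
side2 stone [275.1 222.9] [268 220  15   8  69] [549.   82.5   9. ] [548.5  80.5  11.2]
side2 stone [282.5 237.8] [278 234  10   9  48] [553.1  20.1   9. ] [552.7  18.7  10.6]
side2 pend [301.4 286. ] [293 280  19  13 165] [ 549.5 -162.2   20. ] [ 549.6 -162.    19.7]
side2 pend [310.8 303.6] [303 298  18  12 150] [ 555.4 -219.1   20. ] [ 555.4 -219.    20. ]
side2 pend [309.8 324.5] [302 318  17  14 166] [ 534.1 -274.7   20. ] [ 534.1 -274.8   20.3]
```

View pics/d.png

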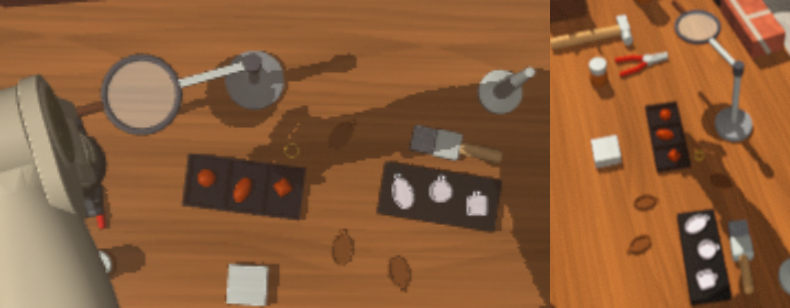

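The lens is clear of the tray at about 1.31 rad, and the other objects are unmoved. I'll do one more check of the oval stone in the saved top picture and work out the move.

Run:
```python
from h import *
im,w=load('top2'); h=cv2.cvtColor(im,cv2.COLOR_BGR2HSV)
m=(h[...,0]<10)&(h[...,1]>150)&(h[...,2]>60)&(w[...,1]<175)&(w[...,1]>-20)&(w[...,0]>510)&(w[...,0]<600)&(w[...,2]>4)
N,L,S,C=cv2.connectedComponentsWithStats(m.astype('uint8'))
for j in range(1,N):
    if S[j,4]>10: print(C[j],S[j],w[L==j].mean(0).round(1))
o=arm.get_obs(); p=o['tool_pos']; print(p,o['orientation'],o['qpos'].round(),o['force'])
a=np.radians(105.2);X=np.array([np.cos(a),np.sin(a)]);Y=np.array([np.sin(a),-np.cos(a)])
for s in([549,81],[547,-163]):
    d=np.array(s)-p[:2]; print(d@X/150,d@Y/150); p=np.array(s)
```

```text
[243.36538462 200.5       ] [240 197   8   8  52] [565.1 136.1  11.8]
[259.72857143 205.91428571] [256 201   9  11  70] [548.4  80.9  12.2]
[278.04166667 204.77083333] [274 201   9   9  48] [553.7  19.8  12.8]
[556.68394622 267.74328716 241.39198724] [ 1.79400523e+02 -4.06788309e-02  1.05205907e+02] [18. 22.  8. 75.  0. 93.] [-0.55075025  0.5465916   0.23373299]
-1.1879713653158959 -0.3758480261335307
-1.566264308626415 -0.4393612838487708
```

Request:
servo_tool(
  steps=[
    [[-0.2, -0.06, 0], 0, 0],
    [[-0.4, -0.13, 0], 0, 0],
    [[-0.6, -0.19, 0], 0, 0],
    [[-0.6, -0.19, 0], 0, 0],
  ],
)

```text
t: 8.38
tool_pos: [550.5, 170.8, 234.9]
orientation: [-180.0, 0.0, 105.0]
force: [-0.5, 0.0, -1.2]
opening: 0.2
grasp_force: 0.0
```

Request:
servo_tool(
  steps=[
    [[-0.2, -0.06, 0], 0, 0],
    [[-0.4, -0.13, 0], 0, 0],
    [[-0.59, -0.19, 0], 0, 0],
    [[-0.59, -0.19, 0], 0, 0],
    [[-0.59, -0.19, 0], 0, 0],
  ],
)

```text
t: 9.0
tool_pos: [546.3, 80.5, 234.9]
orientation: [180.0, -0.0, 105.2]
force: [0.1, -0.3, 0.2]
opening: 0.1
grasp_force: 0.0
```

Request:
servo_tool(
  steps=[
    [[0, 0.015, 0.25], 0, 0],
    [[0, 0.015, 0.5], 0, 0],
    [[0, 0.015, 0.75], 0, 0],
    [[0, 0.015, 0.9], 0, 0],
    [[0, 0.015, 0.9], 0, 0],
  ],
)

```text
t: 9.62
tool_pos: [546.7, 81.5, 98.0]
orientation: [-179.8, -0.1, 105.3]
force: [-0.1, -0.4, 0.3]
opening: 0.1
grasp_force: 0.0
```

Request:
servo_tool(
  steps=[
    [[0, 0, 0.1], 0, 0],
    [[0, 0, 0.2], 0, 0],
    [[0, 0, 0.24], 0, 0],
    [[0, 0, 0.24], 0, 0],
  ],
)

```text
t: 10.12
tool_pos: [548.0, 80.2, 63.5]
orientation: [-179.9, -0.0, 105.2]
force: [-0.0, 0.4, -0.6]
opening: -0.0
grasp_force: 0.0
```

Request:
servo_tool(
  steps=[
    [[0, 0, 0], 0, 0],
    [[0, 0, 0], 0, 0],
    [[0, 0, 0], 0, 0],
    [[0, 0, 0], 0, 0],
    [[0, 0, 0], 0, 0],
  ],
)

```text
t: 10.75
tool_pos: [548.3, 80.3, 64.1]
orientation: [180.0, -0.0, 105.2]
force: [0.8, 0.6, 0.1]
opening: -0.2
grasp_force: 0.0
```

Run:
```python
from h import *
snap('side','side3'); print(arm.get_obs()['tool_pos'])
im,W=load('side3'); cv2.imwrite('pics/e.png',cv2.resize(im[130:260,190:380],None,fx=4,fy=4))
```

```text
[548.36483338  80.27120683  64.050553  ]
```

View pics/e.png

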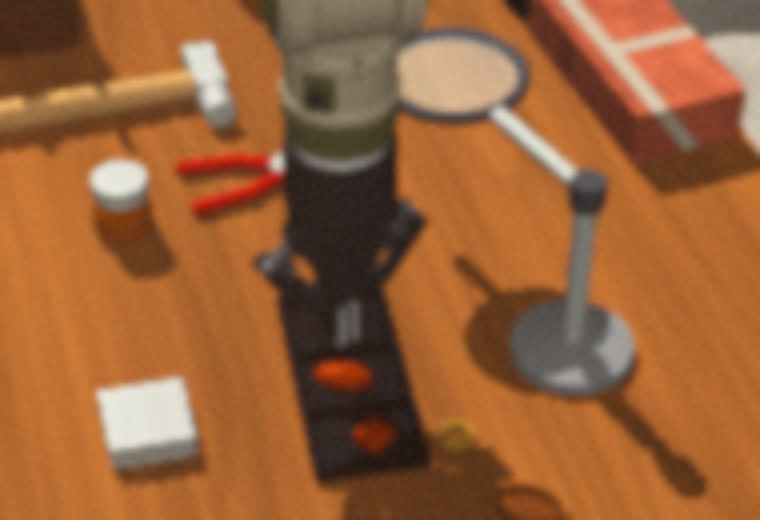

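The fingertips at crop (346,345) are about 3 cm straight above the oval stone at (343,375), and nothing is touched. Next I hold, rise, move to the oval pendant and descend partway.

Request:
servo_tool(
  steps=[
    [[0, 0, 0], 0, 0],
    [[0, 0, 0], 0, 0],
    [[0, 0, 0], 0, 0],
    [[0, 0, 0], 0, 0],
    [[0, 0, 0], 0, 0],
  ],
)

```text
t: 11.42
tool_pos: [548.3, 80.3, 64.0]
orientation: [180.0, -0.0, 105.2]
force: [0.3, 1.0, 0.1]
opening: -0.0
grasp_force: 0.0
```

Request:
servo_tool(
  steps=[
    [[0, 0, 0], 0, 0],
    [[0, 0, 0], 0, 0],
    [[0, 0, 0], 0, 0],
    [[0, 0, 0], 0, 0],
    [[0, 0, 0], 0, 0],
  ],
)

```text
t: 12.05
tool_pos: [548.4, 80.3, 64.0]
orientation: [180.0, -0.0, 105.2]
force: [0.0, 0.3, 0.0]
opening: -0.1
grasp_force: 0.0
```

Request:
servo_tool(
  steps=[
    [[0, 0, 0], 0, 0],
    [[0, 0, 0], 0, 0],
    [[0, 0, 0], 0, 0],
    [[0, 0, 0], 0, 0],
    [[0, 0, 0], 0, 0],
  ],
)

```text
t: 12.68
tool_pos: [548.3, 80.3, 64.0]
orientation: [180.0, -0.0, 105.2]
force: [-0.3, -0.6, 0.1]
opening: -0.2
grasp_force: 0.0
```

Request:
servo_tool(
  steps=[
    [[0, 0, -0.2], 0, 0],
    [[0, 0, -0.5], 0, 0],
    [[0, 0, -0.8], 0, 0],
    [[0, 0, -1.0], 0, 0],
    [[0, 0, -1.0], 0, 0],
  ],
)

```text
t: 13.3
tool_pos: [550.0, 80.3, 216.9]
orientation: [179.7, 0.1, 105.2]
force: [0.2, 0.1, -0.2]
opening: -0.4
grasp_force: 0.0
```

Request:
servo_tool(
  steps=[
    [[-0.2, -0.055, 0], 0, 0],
    [[-0.4, -0.11, 0], 0, 0],
    [[-0.6, -0.165, 0], 0, 0],
    [[-0.78, -0.215, 0], 0, 0],
    [[-0.78, -0.215, 0], 0, 0],
  ],
)

```text
t: 13.92
tool_pos: [547.3, -42.5, 212.4]
orientation: [-179.9, -0.1, 105.0]
force: [0.7, -0.0, -0.0]
opening: -0.2
grasp_force: 0.0
```

Request:
servo_tool(
  steps=[
    [[-0.2, -0.055, 0], 0, 0],
    [[-0.4, -0.11, 0], 0, 0],
    [[-0.6, -0.165, 0], 0, 0],
    [[-0.78, -0.215, 0], 0, 0],
    [[-0.78, -0.215, 0], 0, 0],
  ],
)

```text
t: 14.55
tool_pos: [547.3, -163.0, 212.9]
orientation: [-179.9, -0.1, 105.1]
force: [-0.3, 0.7, -0.7]
opening: -0.2
grasp_force: 0.0
```

Request:
servo_tool(
  steps=[
    [[0, 0, 0.1], 0, 0],
    [[0, 0, 0.3], 0, 0],
    [[0, 0, 0.4], 0, 0],
    [[0, 0, 0.4], 0, 0],
  ],
)

```text
t: 15.05
tool_pos: [546.4, -161.0, 152.2]
orientation: [-179.8, -0.1, 105.3]
force: [-0.2, -0.7, 0.7]
opening: -0.0
grasp_force: 0.0
```

Request:
servo_tool(
  steps=[
    [[0, 0, 0.15], 0, 0],
    [[0, 0, 0.3], 0, 0],
    [[0, 0, 0.45], 0, 0],
    [[0, 0, 0.55], 0, 0],
    [[0, 0, 0.55], 0, 0],
  ],
)

```text
t: 15.68
tool_pos: [547.1, -162.1, 71.0]
orientation: [-179.9, -0.1, 105.2]
force: [0.3, 0.3, 0.2]
opening: 0.1
grasp_force: 0.0
```

Request:
servo_tool(
  steps=[
    [[0, 0, 0], 0, 0],
    [[0, 0, 0], 0, 0],
    [[0, 0, 0], 0, 0],
    [[0, 0, 0], 0, 0],
    [[0, 0, 0], 0, 0],
  ],
)

```text
t: 16.3
tool_pos: [547.5, -162.5, 71.6]
orientation: [180.0, 0.0, 105.2]
force: [-0.3, -0.4, -0.1]
opening: -0.2
grasp_force: 0.0
```

Run:
```python
from h import *
snap('side','side4'); print(arm.get_obs()['tool_pos'])
im,W=load('side4'); cv2.imwrite('pics/f.png',cv2.resize(im[150:345,180:400],None,fx=3,fy=3))
```

```text
[ 547.48732274 -162.44523298   71.51082797]
```

View pics/f.png

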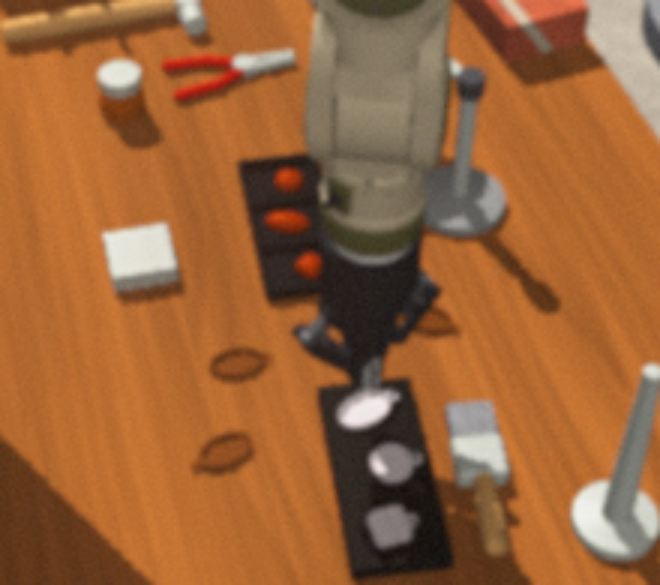

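The fingertips at crop (371,385) are about 3 cm above the oval pendant's cup at (365,410). Everything else is in place, so I'm handing in.

```bash
python3 -c "
from cell import arm
print(arm.close_job())"
```

```text
the job is handed in; nothing more can be done
None
```

The job is handed in: I pushed the magnifier clear of the tray to about 1.31 rad, pointed at the oval stone for over two seconds, and finished pointing about 3 cm above the oval pendant; no contact except with the magnifier handle showed in the forces or pictures.

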